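# Measure from the board's end to its inlaid stripe and lock the tape

## Task

Take the yellow tape measure off its stand, hook its metal end over the left end of the wooden board lying on the worktop, and back the case away to the right along the board until the front of the case is over the dark inlaid stripe. Set the case down upright on the board there, press its red lock button down so that it keeps the reading, and leave it hooked and locked.

Things in the scene. Friction and masses are not known exactly. Their poses are not given: they have to be found in the camera images.
- tape: Yellow tape measure, upright on a small grey stand (20 mm high) right of the board; loose, 0.5 kg. Case 36 mm wide (x) x 74 long (y) x 60 high; grip across the flat 36 mm. Origin: centre of the case's underside; +y points out of the mouth along the blade, z up: the case's front is 37 mm ahead (+y) of the origin. Standing on the board, its weight holds it against the blade's spring.
- tape_hook (a point): Inner face (towards the case) of the steel hook, 24 mm wide, 3 thick, at the end of the stiff blade. Drawn in, it lies 49 mm ahead (+y) of the tape's origin and 6 mm below the case's underside; the hook's lower end is 14 mm below the underside. The blade runs out just above the underside, up to 150 mm further; a spring pulls it in with 1 N, 1.5 N at the full length.
- tape_lock (a joint): Red lock button, 22 x 26 mm, in the middle of the case's top; its top is 69 mm above the tape's origin when up. Value: travel in m, 0 = up (blade free), 0.004 to 0.006 = pressed. It takes about 5 N straight down, stays down by itself, brakes the blade and cannot be raised again.
- board: Light wooden board, flat on the worktop, fixed: 130 mm wide (x) x 280 long (y) x 28 high. Origin: centre of its underside, on the worktop; +y points to its left end, 140 mm from the origin. A dark inlaid stripe, 30 mm wide, crosses it along x; the stripe's middle is 20 mm from the origin towards +y, so 120 mm from the left end.

How it is judged:
By the outcome, as a careful person would: the job done as asked, in the order asked, and still so for the second after the job is handed in, with the robot touching nothing.
It also fails if it takes over 54 s, if anything falls off the work surface, if the arm or the gripper's body presses on something with over 40 N, if the wrist force passes 120 N, or if a joint passes its speed limit or range.

## Robot

A 6-joint arm with a two-finger parallel gripper is mounted at the origin on a cart in front of the work surface, level with it; the furniture and walls round the work are solid. World frame = base frame: x ahead of the robot, y to its left, z up, the work surface at z = 0. Lengths are in m, angles in rad, forces in N, time in s.
With the tool pointing down it reaches from about 0.3 to 0.875 m from the base axis. Payload 6.4 kg.
Tool frame: the origin (TCP) lies on the centre line of the jaws, within the pads' length; the fingertips stand 11 mm ahead of it and the grasp point (between the pads) lies 8 mm behind it; z points along the fingers, y is the line along which they close (so a half turn about z gives the same grasp; the last joint's range is limited). The gripper opens to 88 mm and grips with 3 to 60 N. Pads are 18 mm wide; open, the fingers measure 123 mm over their backs; the gripper's body (75 mm by 187 mm) begins 45 mm behind the grasp point.
Start: joints at [1.126, 0.181, 1.607, -0, 1.354, -0.206], TCP at [0.136, 0.559, 0.25] pointing down, gripper open.
Joint ranges: [-2.99, 2.99], [-0.89, 2.07], [0.3, 2.58], [-1.14, 4.28], [0, 2.63], [-3.12, 3.12]. Speed limits (rad/s): [2.57, 2.57, 3.01, 3.14, 3.14, 3.14].

## Interface

Orientations are given as a unit quaternion [x, y, z, w].
In Python, from rig import arm gives the robot as it stands. The module is installed in compiled form; this text tells all that it offers.
- The arm moves only by the shell command python3 -m jog 'ROWS' [FORCE]. ROWS is JSON, a list that holds one entry, the list of rows, each a list of 7 numbers: the closure, from -1 (fully open) to 1 (shut), then the shift along the world's x, y, z in mm, then the turn, a rotation vector about the world's x, y, z in degrees. In form: [[[grip, tx, ty, tz, ax, ay, az], ...]]. A call has 1 to 5 rows; each row shifts and turns the commanded pose from where the row before left it; what a row does not reach is not made up. A row lasts 1/10 s, in which the tool goes at most 50 mm and 8.59 degrees, less where a joint would pass 70% of its speed; a pose out of reach is approached as far as the arm can. A call with a gripper value outside its range is refused whole. The fingers move at their own pace and stop on an object; FORCE is the grip in N (left out, the last holds). Time passes only in rows, so rows that do not move let the fingers close. It gives the time, the measured TCP pose, the force, the opening and the grip force at its end, in the units of the state.
- arm.observe(): the state, without advancing time (a new reading comes with each control period).
- arm.get_image(name): name is "side" or "top" or "wrist"; returns a dict with "frame" (480x640x3 uint8, blue, green, red), "z_map" (480x640 float32, m along the optical axis (not along the pixel's ray), 0 where there is no reading), "fovy" (degrees; the focal length in pixels is half the picture's height over the tangent of half this angle, whatever the lens; pixels are square), "cx", "cy" (the principal point, pixels), "rvec" (rotation vector, rad) and "tvec" (3), from world to camera coordinates, as OpenCV has them; the wrist camera has in their place "tool_from_camera" (4x4, takes a point from camera to tool coordinates, whose origin is the TCP and whose axes are the flange's). Camera axes: x right, y down, z forward; pixel columns grow to the right and rows downward; lengths in m; the calibration is good to about 2 mm. A picture is of the moment at which its call begins: read the wrist's pose just before it.
- arm.sign_off(): hands the job in; it is judged then, once.
Trained networks look in a picture, given as the dict that the camera call returned (one of the last four; its "shot" number tells which), for a name from the list of things; names that differ only in an ending like _2 or _b are one class to them, and where a whole thing is asked for, a point or a joint stands for the part that bears it (a point fixed in the world has none). Each returns a list of dicts, best first, with "confidence" (0 to 1); they miss things now and then, are a little off and sometimes report something else, mostly with a low value. They report only what shows in the picture. A call takes as long as a camera call.
- arm.spot_in(query, picture): "rect" ([left, top, width, height] in pixels, round what is visible of it).
- arm.place_of(query, picture): "at" ([row, column] in pixels: a listed point, or the origin of a listed thing).
The state is a dict: "clock": time; "joint_pos": joint angles; "dq": joint speeds; "tau": joint torques, N m; "position": TCP position; "tcp_rot": TCP orientation; "ft_force": force on the tool from outside, world axes, zero at the start; "ft_torque": the same for the moment, N m; "width": finger opening in m; "finger_force": force on a finger pad.
Only numpy, scipy, OpenCV 4.12 (cv2) and the standard library are available. Lean on these libraries where they do the work, as an engineer would, in place of code of your own. Each camera call takes 0.05 s, during which the arm holds its last target. There are 200 camera calls.

## Working session

There is one attempt and no reset: what is moved stays moved. The work goes in short steps, Python scripts to look and compute and a shell command to move; the robot and the scene stay as the last step left them, time stands still between calls to the robot, and variables do not carry over. Pictures are saved under pics/ and viewed, at most 10 in all, crops included, and the job is handed in when it is done.

```bash
mkdir -p pics; cat > h.py <<'E'
import numpy as np,cv2
from rig import arm
def pts(im):
    z=im["z_map"];f=240/np.tan(np.radians(im["fovy"])/2)
    v,u=np.mgrid[0:480,0:640]
    P=np.stack([(u-im["cx"])*z/f,(v-im["cy"])*z/f,z],-1)
    R=cv2.Rodrigues(np.array(im["rvec"],float))[0]
    W=(P-np.array(im["tvec"]).reshape(3))@R   # R^T (P-t)
    W[z==0]=np.nan
    return W
E
python3 - <<'E'
from h import *
for n in("top","side"):
    im=arm.get_image(n);cv2.imwrite(f"pics/{n}1.png",im["frame"])
    W=pts(im);np.savez(f"{n}1.npz",W=W,f=im["frame"])
    for q in("tape","tape_hook","tape_lock","board"):
        for d in arm.place_of(q,im)[:1]:
            r,c=[int(round(x)) for x in d["at"]];print(n,q,d,W[r,c].round(3))
        for d in arm.spot_in(q,im)[:1]: print("  rect",d)
s=arm.observe();print(s["clock"],s["position"],s["tcp_rot"],s["width"])
E
```

```text
top tape {'at': [261.1, 431.0], 'confidence': 0.71} [ 0.402 -0.318  0.091]
  rect {'rect': [402.5, 246.8, 54.1, 22.4], 'confidence': 0.89}
top tape_hook {'at': [260.7, 399.1], 'confidence': 0.49} [ 0.412 -0.276  0.   ]Traceback (most recent call last):
  File "<stdin>", line 6, in <module>
ValueError: it knows: board, tape, tape_hook
```

```bash
python3 - <<'E'
from h import *
for n in("top","side"):
    im=arm.get_image(n);cv2.imwrite(f"pics/{n}1.png",im["frame"])
    W=pts(im);np.savez(f"{n}1.npz",W=W,f=im["frame"])
    for q in("tape","tape_hook","board"):
        for d in arm.place_of(q,im)[:1]:
            r,c=[int(round(x)) for x in d["at"]];print(n,q,d,W[r,c].round(3))
        for d in arm.spot_in(q,im)[:1]: print("  rect",d)
    f=im["frame"].astype(int);b,g,r=f[...,0],f[...,1],f[...,2]
    m=(r>120)&(g>90)&(b<0.45*g)&(W[...,2]>0.06)&(W[...,2]<0.1); 
    Q=W[m];print("yellow",len(Q))
    if len(Q)>20:
        print(Q[:,2].min(),np.median(Q[:,2]),cv2.minAreaRect((Q[:,:2]*1000).astype(np.float32)))
    m=(np.abs(W[...,2]-0.028)<0.004)&(W[...,0]>.2)&(W[...,0]<.85)
    m=cv2.morphologyEx(m.astype(np.uint8),cv2.MORPH_OPEN,np.ones((3,3)))
    k,l,st,ce=cv2.connectedComponentsWithStats(m);
    for i in range(1,k):
        if st[i,4]>300: print("board",st[i],cv2.minAreaRect((W[l==i][:,:2]*1000).astype(np.float32)))
s=arm.observe();print(s["clock"],s["position"],s["tcp_rot"],s["width"])
E
```

```text
top tape {'at': [261.4, 427.2], 'confidence': 0.65} [ 0.403 -0.313  0.08 ]
  rect {'rect': [401.8, 245.8, 58.5, 26.9], 'confidence': 0.64}
top tape_hook {'at': [262.7, 401.7], 'confidence': 0.41} [ 0.406 -0.279  0.016]
  rect {'rect': [397.1, 253.9, 15.2, 12.5], 'confidence': 0.57}
top board {'at': [242.4, 238.6], 'confidence': 0.9} [0.435 0.014 0.027]
  rect {'rect': [157.7, 198.3, 159.9, 83.5], 'confidence': 0.71}
yellow 543
0.06002133981182958 0.07848621835280907 ((390.129150390625, -25.72259521484375), (37.16384506225586, 682.453369140625), 3.4562809467315674)
board [  155   199   163    84 10067] ((438.62677001953125, 18.538436889648438), (279.81268310546875, 130.60400390625), 86.09798431396484)
side tape {'at': [307.7, 397.0], 'confidence': 0.64} [ 0.388 -0.341  0.044]
  rect {'rect': [365.7, 270.8, 53.9, 51.5], 'confidence': 0.84}
side tape_hook {'at': [308.3, 395.3], 'confidence': 0.6} [ 0.387 -0.338  0.044]
  rect {'rect': [365.7, 296.6, 7.6, 13.1], 'confidence': 0.46}
side board {'at': [250.0, 251.3], 'confidence': 0.64} [ 0.402 -0.015  0.027]
  rect {'rect': [181.9, 210.9, 139.3, 74.9], 'confidence': 0.83}
yellow 978
0.06005280901691625 0.07410864661415228 ((669.0603637695312, -165.36798095703125), (813.5547485351562, 369.3321533203125), 61.798622131347656)
board [ 183  207  136   71 4549] ((435.0595397949219, 18.19190216064453), (281.45330810546875, 132.16127014160156), 86.14334106445312)
0.95 [0.13597378 0.55869606 0.24972217] [ 1.19090470e-01  9.92883407e-01 -6.31050985e-06 -2.24595214e-06] 0.08832926094247749
```

View pics/top1.png

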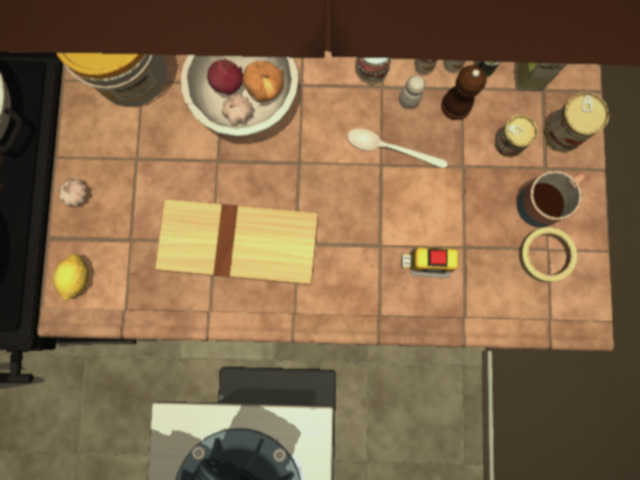

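View pics/side1.png

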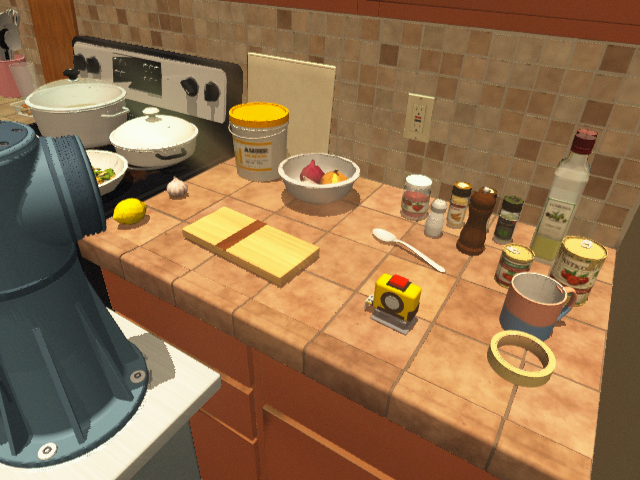

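Top view: the board is at about (238,242), with the stripe at x≈227. The tape is at about (435,260), hook pointing left at (405,261). Next I'll measure the tape's pose.

```bash
python3 - <<'E'
import numpy as np,cv2
for n in("top","side"):
    d=np.load(f"{n}1.npz");W=d["W"];f=d["f"].astype(int)
    near=(np.abs(W[...,0]-.4)<.08)&(np.abs(W[...,1]+.33)<.09)
    for lab,m in (("case",near&(W[...,2]>.074)&(W[...,2]<.084)),("button",near&(W[...,2]>.084)),("high",near&(W[...,2]>.072)),("stand",near&(W[...,2]>.006)&(W[...,2]<.024))):
        Q=W[m]
        if len(Q)>5: print(n,lab,len(Q),np.median(Q[:,2]).round(4),cv2.minAreaRect((Q[:,:2]*1000).astype(np.float32)),Q.mean(0).round(4))
    b=(np.abs(W[...,2]-.028)<.004)&(np.abs(W[...,0]-.44)<.07)&(f[...,2]<120)&(np.abs(W[...,1])<.1)
    Q=W[b];print("stripe",len(Q),cv2.minAreaRect((Q[:,:2]*1000).astype(np.float32)),Q.mean(0))
E
python3 -m jog '[[[-1,30,-40,10,0,0,-8],[-1,30,-40,0,0,0,-8],[-1,30,-40,0,0,0,-8],[-1,30,-40,0,0,0,-8],[-1,30,-40,0,0,0,-8]]]' 40
```

```text
top case 618 0.0792 ((410.06756591796875, -330.4935607910156), (73.23807525634766, 36.090633392333984), 89.14935302734375) [ 0.4091 -0.3292  0.0791]
top button 226 0.0885 ((409.78704833984375, -334.6282043457031), (27.28544807434082, 44.41178894042969), 1.328413963317871) [ 0.4099 -0.3296  0.0883]
top high 888 0.0801 ((410.2150573730469, -330.7372131347656), (36.41733169555664, 73.91594696044922), 0.9395533800125122) [ 0.4092 -0.329   0.0811]
top stand 125 0.0187 ((410.18121337890625, -325.75897216796875), (146.84378051757812, 154.6049346923828), 82.01826477050781) [ 0.4042 -0.3061  0.0162]
stripe 1 ((376.5084533691406, 51.50979232788086), (0.0, 0.0), 0.0) [0.37650846 0.05150979 0.0291303 ]
side case 490 0.0789 ((406.0164794921875, -330.8935546875), (72.62738800048828, 36.41325378417969), 89.17007446289062) [ 0.4006 -0.3335  0.0787]
side button 152 0.0882 ((406.3833312988281, -330.4079895019531), (23.473827362060547, 25.697288513183594), 0.27713099122047424) [ 0.4049 -0.3309  0.0881]
side high 693 0.0795 ((405.858642578125, -331.1246337890625), (72.41476440429688, 37.61804962158203), 87.43050384521484) [ 0.4009 -0.3331  0.0804]
side stand 327 0.0156 ((402.0887451171875, -319.6313781738281), (83.4975814819336, 31.490501403808594), 89.23613739013672) [ 0.3922 -0.3251  0.0151]
stripe 0 ((0.0, 0.0), (0.0, 0.0), 0.0) [nan nan nan]
clock: 1.45
position: [0.2861, 0.3579, 0.2598]
tcp_rot: [0.454, 0.891, 0.0, 0.0]
ft_force: [0.5, 0.9, -0.2]
width: 0.088
finger_force: 0.0<stdin>:9: RuntimeWarning: Mean of empty slice.
  ret = um.true_divide(
```

```bash

python3 -m jog '[[[-1,25,-43,0,0,0,-8],[-1,25,-43,0,0,0,-8],[-1,25,-43,0,0,0,-8],[-1,20,-45,0,0,0,-8],[-1,15,-47,0,0,0,-4.3]]]' >/dev/null
python3 -m jog '[[[-1,12,-48,0,0,0,0],[-1,0,-49,0,0,0,0],[-1,0,-49,0,0,0,0],[-1,0,-49,0,0,0,0],[-1,0,-49,0,0,0,0]]]'
python3 -m jog '[[[-1,0,-49,0,0,0,0],[-1,0,-49,-5,0,0,0],[-1,0,-49,-10,0,0,0],[-1,0,-49,-20,0,0,0],[-1,0,0,-25,0,0,0]]]'
```

```text
clock: 2.45
position: [0.4071, -0.1076, 0.2599]
tcp_rot: [0.707, 0.707, 0.0, 0.001]
ft_force: [0.8, 0.2, -0.2]
width: 0.088
finger_force: 0.0
clock: 2.95
position: [0.4075, -0.3049, 0.2013]
tcp_rot: [0.709, 0.705, -0.001, 0.003]
ft_force: [0.1, 0.7, 0.1]
width: 0.0882
finger_force: 0.0
```

```bash
cat >> h.py <<'E'
from scipy.spatial.transform import Rotation as Rn
def wpts():
    s=arm.observe();im=arm.get_image("wrist")
    z=im["z_map"];f=240/np.tan(np.radians(im["fovy"])/2)
    v,u=np.mgrid[0:480,0:640]
    P=np.stack([(u-im["cx"])*z/f,(v-im["cy"])*z/f,z,np.ones_like(z)],-1)
    T=np.eye(4);T[:3,:3]=Rn.from_quat(s["tcp_rot"]).as_matrix();T[:3,3]=s["position"]
    W=(P@(T@np.array(im["tool_from_camera"])).T)[...,:3];W[z==0]=np.nan
    return s,im,W
def rect(Q): return [np.round(a,1) for a in cv2.minAreaRect((Q[:,:2]*1000).astype(np.float32))],np.median(Q,0).round(4)
E
python3 - <<'E'
from h import *
s,im,W=wpts();cv2.imwrite("pics/w1.png",im["frame"]);np.savez("w1.npz",W=W,f=im["frame"])
print(s["clock"],s["position"],s["joint_pos"],s["tcp_rot"])
near=(np.abs(W[...,0]-.41)<.05)&(np.abs(W[...,1]+.33)<.06)
for a,b in((.074,.084),(.085,.095),(.012,.03)): 
    m=near&(W[...,2]>a)&(W[...,2]<b)
    if m.sum()>5: print(a,m.sum(),rect(W[m]))
E
```

```text
2.95 [ 0.40751472 -0.3049146   0.20133791] [-8.75237385e-01  8.01076359e-02  1.82238922e+00 -1.22171753e-03
  1.23395082e+00 -8.70256634e-01] [ 0.70872171  0.70548323 -0.00079926  0.00251234]
0.074 2723 ([array([ 411.2, -329.8]), array([72.7, 35.9]), np.float64(88.9)], array([ 0.4111, -0.3179,  0.08  ]))
0.085 892 ([array([ 411. , -330.1]), array([25.8, 21.7]), np.float64(88.9)], array([ 0.411 , -0.3292,  0.0892]))
0.012 451 ([array([ 415.7, -288.7]), array([22.1, 35.3]), np.float64(76.7)], array([ 0.4118, -0.2861,  0.0244]))
```

View pics/w1.png

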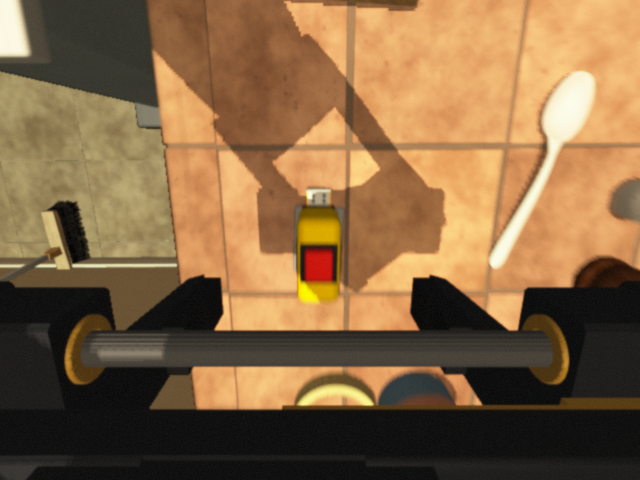

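The wrist view shows the tape at (320,250), button at (319,264), hook at (319,197), between the open fingers and almost aligned with them. The case is at (0.411, -0.330), yaw about -1°. I'll go down and grip.

```bash

python3 -m jog '[[[-1,3,-25,0,0,0,-1],[-1,0,0,-45,0,0,0],[-1,0,0,-45,0,0,0],[-1,0,0,-40,0,0,0],[-1,0,0,-16,0,0,0]]]' 40
python3 -m jog '[[[-1,0,0,0,0,0,0],[-1,0,0,0,0,0,0],[0.4,0,0,0,0,0,0],[0.8,0,0,0,0,0,0],[1,0,0,0,0,0,0]]]' 40
python3 -m jog '[[[1,0,0,0,0,0,0],[1,0,0,0,0,0,0],[1,0,0,0,0,0,0]]]' 40
```

```text
clock: 3.5
position: [0.4088, -0.321, 0.0512]
tcp_rot: [0.713, 0.701, 0.0, -0.003]
ft_force: [-0.3, 0.8, 0.2]
width: 0.0881
finger_force: 0.0
clock: 4.0
position: [0.411, -0.3244, 0.0559]
tcp_rot: [0.713, 0.701, -0.0, 0.001]
ft_force: [0.1, -0.5, 0.2]
width: 0.0663
finger_force: 0.0
clock: 4.3
position: [0.4104, -0.3239, 0.0547]
tcp_rot: [0.713, 0.701, -0.0, 0.0]
ft_force: [-0.1, 0.4, -0.6]
width: 0.0422
finger_force: 0.0
```

```bash

python3 -m jog '[[[1,0,0,0,0,0,0],[1,0,0,0,0,0,0],[1,0,0,15,0,0,0],[1,0,0,30,0,0,0],[1,0,0,35,0,0,0]]]' 40
python3 -m jog '[[[1,0,20,0,0,0,0],[1,4,35,0,0,0,-1],[1,4,45,0,0,0,-1],[1,4,45,0,0,0,-0.8],[1,4,45,0,0,0,0]]]' 40
python3 -m jog '[[[1,4,45,0,0,0,0],[1,4,45,0,0,0,0],[1,4,45,0,0,0,0],[1,4,45,0,0,0,0],[1,4,40,0,0,0,0]]]' 40
python3 -m jog '[[[1,0,25,0,0,0,0],[1,0,12,0,0,0,0],[1,0,0,0,0,0,0],[1,0,0,0,0,0,0]]]' 40
python3 - <<'E'
from h import *
s,im,W=wpts();cv2.imwrite("pics/w2.png",im["frame"])
print(s["position"],s["tcp_rot"],s["width"],s["finger_force"],s["joint_pos"])
m=(np.abs(W[...,2]-.028)<.005);Q=W[m];print(len(Q),Q.min(0),Q.max(0))
for q in("tape_hook","board","tape"):
  for d in arm.place_of(q,im)[:1]: r,c=[int(round(x)) for x in d["at"]];print(q,d,W[r,c])
for n in ("top",):
    im=arm.get_image(n);W=pts(im);np.savez("top2.npz",W=W,f=im["frame"]);cv2.imwrite("pics/top2.png",im["frame"])
im=arm.get_image("side");W=pts(im);np.savez("side2.npz",W=W,f=im["frame"])
cv2.imwrite("pics/side2.png",cv2.resize(im["frame"][150:330,100:400],None,fx=2.6,fy=2.6))
E
```

```text
clock: 4.8
position: [0.4091, -0.3221, 0.1332]
tcp_rot: [0.713, 0.701, 0.0, -0.003]
ft_force: [-0.2, -0.8, -5.4]
width: 0.0354
finger_force: 40.0
clock: 5.3
position: [0.4255, -0.1318, 0.1337]
tcp_rot: [0.731, 0.683, -0.0, -0.001]
ft_force: [0.3, 0.2, -4.8]
width: 0.0356
finger_force: 40.0
clock: 5.8
position: [0.4453, 0.0885, 0.1339]
tcp_rot: [0.73, 0.684, -0.0, -0.001]
ft_force: [1.7, 0.5, -5.0]
width: 0.0356
finger_force: 40.0
clock: 6.2
position: [0.446, 0.1226, 0.1341]
tcp_rot: [0.73, 0.684, -0.001, -0.0]
ft_force: [-0.0, -0.1, -4.7]
width: 0.0359
finger_force: 40.0
[0.44602996 0.12261613 0.13414001] [ 7.29940419e-01  6.83510522e-01 -5.71899003e-04 -1.55240487e-04] 0.03592541203679398 39.998968597501516 [ 1.11470286e-02  7.44310527e-02  1.98201325e+00 -6.14172281e-04
  1.08620168e+00  7.71070306e-02]
11613 [ 0.35128968 -0.02625022  0.02305427] [0.68337321 0.28388282 0.03299759]
tape_hook {'at': [196.4, 316.6], 'confidence': 0.86} [0.45042713 0.16554575 0.10399799]
tape {'at': [290.7, 314.3], 'confidence': 0.82} [0.4476733  0.14047447 0.16004644]
```

View pics/w2.png

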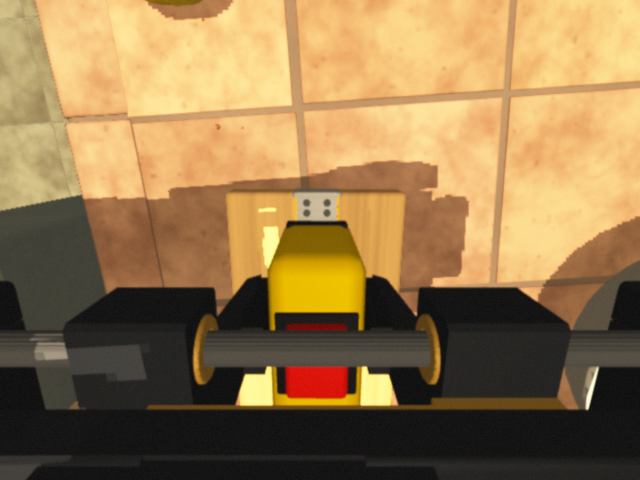

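View pics/side2.png

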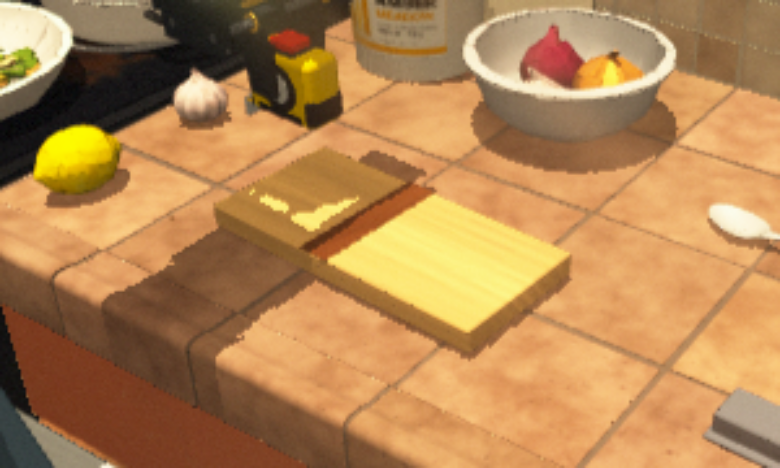

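Both views show the tape held upright over the left part of the board, with the hook at wrist pixel (318,205). The board's left edge is at row 190. I'll measure the hook and the board edge precisely.

```bash
python3 - <<'E'
from h import *
s,im,W=wpts()
z=W[...,2];near=(W[...,0]>.36)&(W[...,0]<.53)
b=near&(abs(z-.028)<.005)&(W[...,1]>.12)&(W[...,1]<.19);Q=W[b];print("board",rect(Q),Q[:,2].mean())
A=[]
for x in np.arange(.385,.51,.01):
    q=Q[abs(Q[:,0]-x)<.005]
    if len(q)>5:A.append((x,np.percentile(q[:,1],99)))
print(np.round(A,4).tolist())
h=near&(z>.085)&(z<.12)&(W[...,1]>.13)&(abs(W[...,0]-.45)<.02);Q=W[h];print("hook/blade",len(Q),rect(Q),Q[:,1].min(),Q[:,1].max(),Q[:,2].min(),Q[:,2].max())
c=(z>.15)&(z<.163)&(abs(W[...,0]-.447)<.02)&(W[...,1]>.08)&(W[...,1]<.17)
Q=W[c];print("casetop",len(Q),rect(Q),np.linalg.lstsq(np.c_[Q[:,:2]-[.447,.14],np.ones(len(Q))],Q[:,2],rcond=None)[0])
W=np.load("side2.npz")["W"];z=W[...,2]
c=(z>.09)&(z<.18)&(abs(W[...,0]-.447)<.03)&(W[...,1]>.04)&(W[...,1]<.2)
print(rect(W[c]),z[c].min())
E
```

```text
board ([array([447.3, 137.3]), array([ 42.4, 130.4]), np.float64(86.5)], array([0.4264, 0.1413, 0.0282])) 0.02814968373432377
[[0.385, 0.1616], [0.395, 0.1615], [0.405, 0.1608], [0.415, 0.1602], [0.425, 0.1595], [0.435, 0.159], [0.465, 0.1566], [0.475, 0.1562], [0.485, 0.1555], [0.495, 0.1549], [0.505, 0.1542]]
hook/blade 2067 ([array([448. , 158.3]), array([34.1, 20.8]), np.float64(3.6)], array([0.4503, 0.1582, 0.1048])) 0.14683245498884662 0.16824234652208547 0.08645640655602654 0.1199654234851148
casetop 8988 ([array([446.6, 120.2]), array([65.6, 40.8]), np.float64(86.0)], array([0.4485, 0.1375, 0.1598])) [ 0.01018411 -0.038346    0.15883051]
([array([448.8, 117.5]), array([89.8, 59. ]), np.float64(70.2)], array([0.4319, 0.0999, 0.1441])) 0.09110121036838369
```

```bash

python3 -m jog '[[[1,0,5,-15,0,0,0],[1,0,0,-25,0,0,0],[1,0,0,-19,0,0,0],[1,0,0,-8,0,0,0],[1,0,0,0,0,0,0]]]' 40
python3 -m jog '[[[1,0,0,0,0,0,0],[1,0,0,0,0,0,0]]]' 40
python3 -m jog '[[[1,-0.3,-5,0,0,0,0],[1,-0.5,-7,0,0,0,0],[1,-0.5,-8,0,0,0,0],[1,-0.7,-10,0,0,0,0],[1,0,0,0,0,0,0]]]' 40
python3 - <<'E'
from h import *
s,im,W=wpts();cv2.imwrite("pics/w3.png",im["frame"])
print(s["position"],s["ft_force"])
z=W[...,2];h=(abs(W[...,0]-.449)<.01)&(z>.02)&(z<.05)&(W[...,1]>.13)&(W[...,1]<.19);Q=W[h];print(Q[:,1].max(), np.percentile(Q[:,1],99))
E
```

```text
clock: 7.05
position: [0.4456, 0.1279, 0.0667]
tcp_rot: [0.73, 0.683, -0.001, -0.001]
ft_force: [0.7, 0.3, -4.8]
width: 0.0356
finger_force: 40.0
clock: 7.25
position: [0.4475, 0.1282, 0.0687]
tcp_rot: [0.73, 0.683, 0.001, 0.001]
ft_force: [0.1, -0.3, -5.0]
width: 0.036
finger_force: 40.0
clock: 7.75
position: [0.4445, 0.0969, 0.0678]
tcp_rot: [0.731, 0.683, -0.0, 0.0]
ft_force: [0.3, 1.1, -4.1]
width: 0.0361
finger_force: 40.0
[0.444497   0.09693299 0.06775371] [ 0.29515711  1.10375313 -4.08862618]
0.16176923786244934 0.1611433014436411
```

View pics/w3.png

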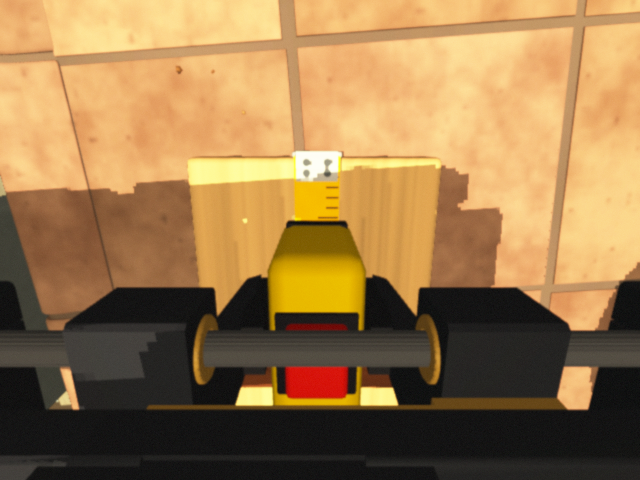

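Wrist view: the hook, at (317,165), is over the board's left edge and the blade is paying out, with about 1.1 N of pull. I'll keep backing away.

```bash

python3 -m jog '[[[1,-0.7,-12,0,0,0,0],[1,-1,-15,0,0,0,0],[1,-1,-15,0,0,0,0],[1,-1,-15,0,0,0,0],[1,-1,-15,0,0,0,0]]]' 40
python3 -m jog '[[[1,-0.7,-12,0,0,0,0],[1,-0.6,-6,0,0,0,0],[1,0,0,-2,0,0,0],[1,0,0,-2,0,0,0],[1,0,0,0,0,0,0]]]' 40
python3 - <<'E'
from h import *
s,im,W=wpts()
cv2.imwrite("pics/w4.png",im["frame"])
print(s["position"],s["ft_force"])
im=arm.get_image("side");W=pts(im)
cv2.imwrite("pics/side4.png",cv2.resize(im["frame"][150:330,130:400],None,fx=2.8,fy=2.8))
E
```

```text
clock: 8.3
position: [0.4396, 0.0254, 0.0676]
tcp_rot: [0.73, 0.683, 0.0, -0.0]
ft_force: [1.6, 2.1, -4.5]
width: 0.0356
finger_force: 40.0
clock: 8.8
position: [0.4381, 0.0087, 0.0632]
tcp_rot: [0.73, 0.684, -0.0, -0.0]
ft_force: [0.4, 1.0, -5.1]
width: 0.0359
finger_force: 40.0
[0.43813373 0.00870733 0.06323901] [ 0.44036636  0.95119154 -5.09352818]
```

View pics/w4.png

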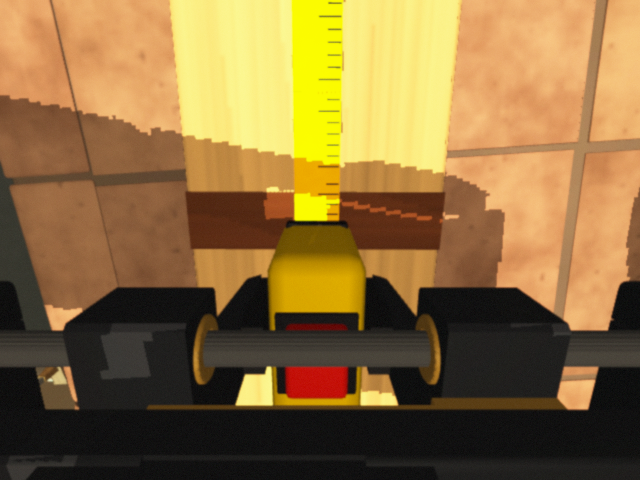

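View pics/side4.png

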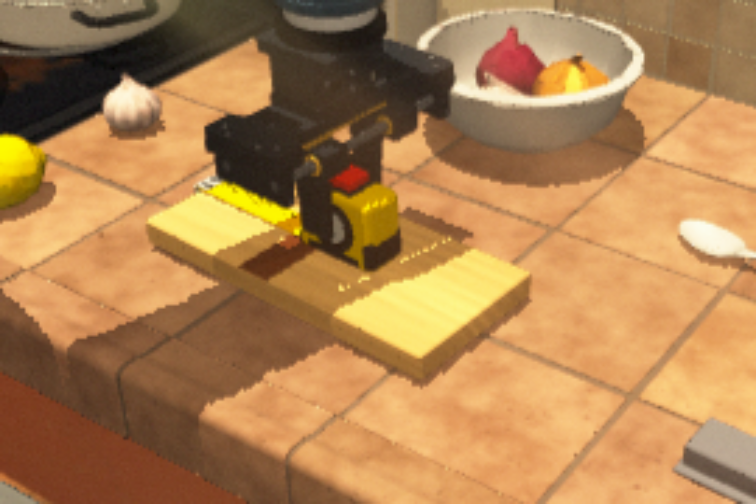

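The front of the case is at wrist row ≈222, the middle of the stripe (rows 192–247), and the blade is straight and hooked. I'll set it down.

```bash

python3 -m jog '[[[1,0,0,-1,0,0,0],[1,0,0,0,0,0,0],[1,0,0,0,0,0,0]]]' 40
python3 -m jog '[[[1,0,0,-1,0,0,0],[1,0,0,0,0,0,0],[1,0,0,0,0,0,0]]]' 40
```

```text
clock: 9.2
position: [0.4384, 0.0084, 0.0626]
tcp_rot: [0.73, 0.684, -0.0, -0.0]
ft_force: [-0.1, 1.6, -3.5]
width: 0.0355
finger_force: 40.0
clock: 9.5
position: [0.4384, 0.0084, 0.0626]
tcp_rot: [0.73, 0.684, -0.0, -0.0]
ft_force: [-4.3, 3.4, 10.1]
width: 0.0359
finger_force: 40.0
```

```bash

python3 -m jog '[[[1,0,0,0.6,0,0,0],[1,0,0,0,0,0,0],[0.3,0,0,0,0,0,0],[-0.5,0,0,0,0,0,0],[-1,0,0,0,0,0,0]]]' 40
python3 -m jog '[[[-1,0,0,0,0,0,0],[-1,0,0,0,0,0,0],[-1,0,0,0,0,0,0],[-1,0,0,0,0,0,0]]]'
python3 -m jog '[[[-1,0,0,20,0,0,0],[-1,0,0,40,0,0,0],[-1,0,0,40,0,0,0],[-1,0,-25,0,0,0,0],[1,0,0,0,0,0,0]]]'
python3 - <<'E'
from h import *
s,im,W=wpts();f=im["frame"].astype(int)
print(s["position"],s["ft_force"],s["width"])
z=W[...,2]
near=(abs(W[...,0]-.437)<.06)&(abs(W[...,1])<.07)
for a,b in((.083,.092),(.093,.1)):
    m=near&(z>a)&(z<b)
    if m.sum()>5: print(a,m.sum(),rect(W[m]))
b=(abs(z-.028)<.004)&(f.max(-1)<110)&near;print("stripe",b.sum(),W[b][:,1].min() if b.any() else 0,W[b][:,1].max() if b.any() else 0,rect(W[b]))
im=arm.get_image("side");W=pts(im);z=W[...,2];near=(abs(W[...,0]-.437)<.06)&(abs(W[...,1])<.07)
for a,b in((.083,.092),(.093,.1)):
    m=near&(z>a)&(z<b)
    if m.sum()>5: print("side",a,m.sum(),rect(W[m]))
cv2.imwrite("pics/w5.png",np.hstack([cv2.resize(f.astype(np.uint8),(400,300)),cv2.resize(im["frame"][150:330,130:400],(400,300))]))
E
```

```text
clock: 10.0
position: [0.4391, 0.0077, 0.0625]
tcp_rot: [0.73, 0.683, 0.0, 0.001]
ft_force: [0.3, -0.1, -0.5]
width: 0.0493
finger_force: 0.0
clock: 10.4
position: [0.4384, 0.0081, 0.0622]
tcp_rot: [0.73, 0.683, 0.0, 0.0]
ft_force: [-0.3, 0.0, -0.6]
width: 0.0817
finger_force: 0.0
clock: 10.9
position: [0.4396, -0.0185, 0.1638]
tcp_rot: [0.73, 0.683, 0.001, 0.002]
ft_force: [0.1, -0.3, -1.3]
width: 0.082
finger_force: 0.0
[ 0.43961554 -0.01848588  0.16380502] [ 0.13529758 -0.25329784 -1.34950783] 0.08198777367292957
0.083 4245 ([array([439.5,   2. ]), array([71.9, 35. ]), np.float64(86.4)], array([0.4398, 0.0133, 0.088 ]))
0.093 1483 ([array([439.4,   1.5]), array([26.1, 21.9]), np.float64(86.8)], array([0.4395, 0.0021, 0.0972]))
stripe 3010 -0.01311932348143937 0.057606870599529264 ([array([435.2,  18.9]), array([ 67.3, 122.1]), np.float64(85.2)], array([0.4113, 0.0389, 0.0285]))
side 0.083 252 ([array([433.7,   1.1]), array([71.4, 33.8]), np.float64(86.6)], array([ 0.4266, -0.011 ,  0.087 ]))
side 0.093 89 ([array([436. ,   1.6]), array([26.5, 25.5]), np.float64(87.1)], array([ 4.324e-01, -1.000e-04,  9.600e-02]))
```

View pics/w5.png

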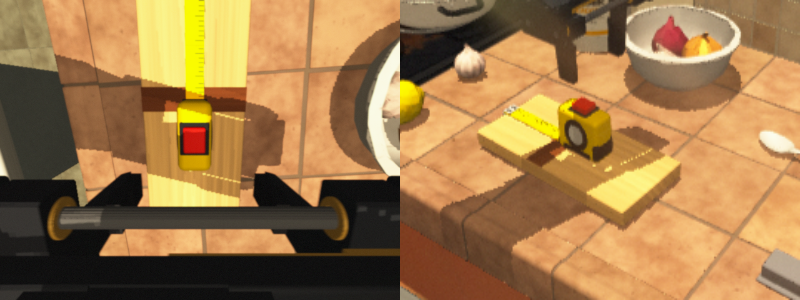

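The tape stands upright, still hooked, with its front mid-stripe. The button, at (194,140) in the left picture, is at (0.439, 0.0015). Next I'll shut the fingers and press it.

```bash

python3 -m jog '[[[1,0,18,0,0,0,0],[1,0,0,0,0,0,0],[1,0,0,0,0,0,0],[1,0,0,0,0,0,0],[1,0,0,0,0,0,0]]]' 20
python3 -m jog '[[[1,0,0,0,0,0,0],[1,0,0,-20,0,0,0],[1,0,0,-20,0,0,0],[1,0,0,-8,0,0,0],[1,0,0,0,0,0,0]]]'
python3 -m jog '[[[1,0,0,0,0,0,0],[1,0,0,0,0,0,0]]]'
```

```text
clock: 11.5
position: [0.4383, 0.0011, 0.162]
tcp_rot: [0.73, 0.683, -0.0, -0.0]
ft_force: [-0.2, -0.2, -0.1]
width: 0.0343
finger_force: 0.0
clock: 12.0
position: [0.4375, 0.0013, 0.1133]
tcp_rot: [0.73, 0.683, -0.001, -0.001]
ft_force: [0.2, 0.6, -0.3]
width: 0.0001
finger_force: 0.0
clock: 12.2
position: [0.4391, 0.001, 0.1151]
tcp_rot: [0.73, 0.683, 0.0, 0.001]
ft_force: [-0.0, -0.3, -0.1]
width: 0.0003
finger_force: 0.0
```

```bash

python3 -m jog '[[[1,0,0,-3,0,0,0],[1,0,0,-3,0,0,0],[1,0,0,-2,0,0,0],[1,0,0,0,0,0,0]]]'
python3 -m jog '[[[1,0,0,-2,0,0,0],[1,0,0,0,0,0,0],[1,0,0,0,0,0,0]]]'
python3 -m jog '[[[1,0,0,-1.5,0,0,0],[1,0,0,0,0,0,0],[1,0,0,0,0,0,0]]]'
```

```text
clock: 12.6
position: [0.4387, 0.0011, 0.1063]
tcp_rot: [0.73, 0.683, 0.0, 0.0]
ft_force: [0.2, -0.2, 0.9]
width: 0.0007
finger_force: 0.3
clock: 12.9
position: [0.4385, 0.0012, 0.1042]
tcp_rot: [0.73, 0.683, 0.0, 0.0]
ft_force: [0.4, -0.7, 1.6]
width: 0.0004
finger_force: 0.5
clock: 13.2
position: [0.4385, 0.0012, 0.1028]
tcp_rot: [0.73, 0.683, 0.0, 0.0]
ft_force: [-0.1, -0.8, 4.3]
width: 0.0006
finger_force: 2.1
```

```bash

python3 -m jog '[[[1,0,0,-1,0,0,0],[1,0,0,0,0,0,0],[1,0,0,0,0,0,0]]]'
python3 -m jog '[[[1,0,0,-0.8,0,0,0],[1,0,0,0,0,0,0],[1,0,0,0,0,0,0]]]'
```

```text
clock: 13.5
position: [0.4386, 0.0012, 0.1024]
tcp_rot: [0.73, 0.683, 0.0, 0.0]
ft_force: [-2.5, 1.2, 10.3]
width: 0.0006
finger_force: 5.1
clock: 13.8
position: [0.4388, 0.0011, 0.1023]
tcp_rot: [0.73, 0.683, 0.0, 0.0]
ft_force: [-6.0, 0.6, 18.3]
width: 0.0006
finger_force: 9.2
```

Bottomed out at 18 N. I'll withdraw and check.

```bash

python3 -m jog '[[[1,0,0,3,0,0,0],[1,0,0,20,0,0,0],[1,0,0,40,0,0,0],[1,0,-25,0,0,0,0],[1,0,0,0,0,0,0]]]'
python3 -m jog '[[[1,0,0,0,0,0,0],[1,0,0,0,0,0,0],[1,0,0,0,0,0,0]]]'
python3 - <<'E'
from h import *
s,im,W=wpts();z=W[...,2];f=im["frame"].astype(int)
near=(abs(W[...,0]-.437)<.06)&(abs(W[...,1])<.07)
m=near&(z>.083)&(z<.1);print(rect(W[m]))
r=near&(f[...,2]>120)&(f[...,1]<60)&(z>.08);print("button",r.sum(),rect(W[r]))
y=near&(z>.085)&(z<.0905)&~r;print("case",rect(W[y]))
h=(abs(W[...,0]-.449)<.009)&(z>.02)&(z<.05)&(W[...,1]>.13)&(W[...,1]<.19);print("hook outer y",W[h][:,1].max() if h.any() else None)
im2=arm.get_image("side")
cv2.imwrite("pics/w6.png",np.hstack([cv2.resize(im["frame"],(400,300)),cv2.resize(im2["frame"][150:330,130:400],(400,300))]))
E
```

```text
clock: 14.3
position: [0.439, -0.0253, 0.1647]
tcp_rot: [0.73, 0.683, 0.0, 0.001]
ft_force: [0.5, -0.3, -0.4]
width: 0.0003
finger_force: 0.0
clock: 14.6
position: [0.4377, -0.0231, 0.163]
tcp_rot: [0.73, 0.684, -0.0, -0.001]
ft_force: [0.7, -0.6, -0.3]
width: 0.0004
finger_force: 0.0
([array([439.3,   1.6]), array([72.3, 35.3]), np.float64(86.3)], array([0.4396, 0.0049, 0.0887]))
button 1405 ([array([439.3,   1.4]), array([25.6, 21.8]), np.float64(86.2)], array([0.4393, 0.0021, 0.0916]))
case ([array([439.3,   1.6]), array([71.2, 33.3]), np.float64(86.4)], array([0.4397, 0.0099, 0.0882]))
hook outer y 0.14052714047391707
```

View pics/w6.png

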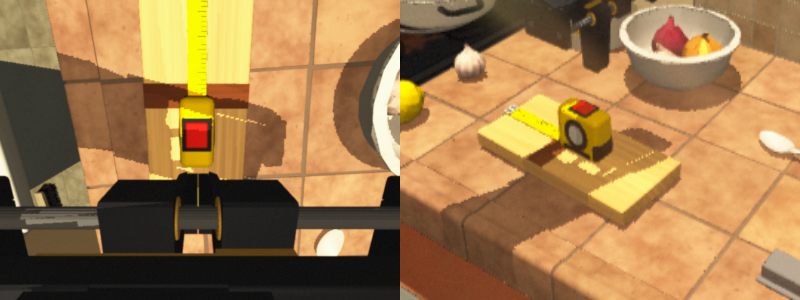

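The button is now 5.6 mm lower and stays down. The case hasn't moved, its front is over the stripe, and the side view shows the hook at the board's left end. I'll hand it in.

```bash
python3 -c "
from rig import arm
print(arm.sign_off())"
```

```text
the job is handed in; nothing more can be done
None
```

The tape is hooked over the board's left end, with its case upright and its front over the middle of the stripe. The lock button is pressed down about 5.6 mm; I handed the job in at about 15 s on the robot's clock, and no verdict was returned.

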